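# Clamp the square bottle and take off its screw cap

## Task

Lift the clamp bar out of its notches in the bottle holder, move it up to the bottle and drop it fully home in the pair of notches right beside the bottle, so that the bottle is held. Then unscrew the bottle's cap, lift it clear and set it down gently, open side down, flat on the floor of the steel tray, leaving the bottle standing in the holder with the bar in place. Do not lift or tip the bottle, and do not disturb the other things on the bench or push the tray about.

Things in the scene. Friction and masses are not known exactly. Their poses are not given: they have to be found in the camera images.
- holder: Fixed bottle holder: base plate 226 x 150 x 6, two upright rails along its x axis (y = +-62, 14 thick, top 56 above the bench), stop plate at the +x end (face at x = +90, 86 high). Origin on the bench under the middle; +x runs from clamp bar to bottle and stop. Seven notch pairs in the rails at x = -106, -82, -58, -34, -10, +14, +38. (mm)
- near_notch (a point): Middle of the pair of holder notches right beside the bottle (holder x = -10, y = 0), at the height of the notch floor, 40 above the bench; axes as the holder's. Each notch is 12 wide (x) and 16 deep, between teeth with round tops. (mm)
- clamp_bar: Loose aluminium clamp bar, 0.25 kg. Crossbar 9 (x) x 150 (y) x 20 high drops 15 deep into a notch pair (at first holder x = -58) until a shoe at each end (70 along the rail) rests on the teeth. Rubber pad on its +x side, 98 wide, face 10.2 ahead of mid crossbar, from 10.5 below its underside up; 3 short of the bottle once home. Origin mid crossbar, underside, 41 above the bench when home. (mm)
- bar_grip (a point): Holding point of the clamp bar, on its upright grip tab: 12 thick (x), 30 wide (y), standing 30 behind (-x of) the crossbar's middle, top 85 above the crossbar's underside. The point is on the tab's mid-line, 15 below its top, 70 above the crossbar's underside. Pinch it across the 30 width (along y). Axes as the holder's. (mm)
- bottle: White square wide-mouth bottle, loose, about 0.7 kg: 84 x 84, shoulder from 98 up to 108, round neck 44 wide with thread, rim at 142. Stands in the holder at about x = +45, y = 0. Origin under its centre, on the base plate, 6 above the bench; z up. (mm)
- cap: Grey ribbed screw cap on the bottle, 63 wide, 30 high, 0.06 kg. Origin centre of its lower rim, 117 above the bottle's underside when closed; z up. Right-hand two-start thread, not tight: anticlockwise from above raises it 16 per turn; free after about 280 degrees (4.9 rad), may turn 0.8 rad more without catching again. Before that, pulling lifts the bottle. (mm)
- tray: Low rectangular steel tray, 190 (x) x 130 (y), rim 14 high, walls 3, inner floor 3 above its underside, 0.45 kg, to the left or right of the holder. Origin under its centre. (mm)
- tip_box: Pipette-tip box, grey with clear lid, 122 x 86 x 58 high; origin under its centre, long side along x. Bystander. (mm)
- reagent: Round amber bottle, 68 diameter, 150 high, loose, close to the holder's left (+y) side; origin under its centre. Bystander. (mm)
- beaker: Glass cup, 72 diameter, 90 high, close to the holder's right (-y) side; origin under its centre. Bystander. (mm)
- dish_stack: Stack of four culture dishes, 88 diameter, 55 high, by the holder's right (-y) side; origin under its centre. Bystander. (mm)
- tube_rack: White rack with six capped tubes, 75 (x) x 122 (y) x 97 high; origin under its centre. Bystander. (mm)
- jar: Squat white jar, 80 diameter, 85 high; origin under its centre. Bystander. (mm)
- pipette: Hand pipette lying along its x axis, about 260 long, 30 high; origin under its middle. Bystander. (mm)

How it is judged:
By the outcome, as a careful person would: the job done as asked, in the order asked, and still so for the second after the job is handed in, with the robot touching nothing.
It also fails if it takes over 72 s, if anything falls off the work surface, if the arm or the gripper's body presses on something with over 40 N, if the wrist force passes 120 N, or if a joint passes its speed limit or range.

## Robot

A 6-joint arm with a two-finger parallel gripper is mounted at the origin on the work surface. World frame = base frame: x ahead of the robot, y to its left, z up, the work surface at z = 0. Lengths are in m, angles in rad, forces in N, time in s.
With the tool pointing down it reaches from about 0.375 to 0.975 m from the base axis. Payload 3.8 kg.
Tool frame: the origin (TCP) lies midway between the tips of the shut fingers; the grasp point (between the pads) lies 19 mm behind it; z points along the fingers, y is the line along which they close (so a half turn about z gives the same grasp; the last joint's range is limited). The gripper opens to 85 mm and grips with 20 to 120 N. Pads are 22 mm wide; open, the fingers measure 114 mm over their backs; the gripper's body (76 mm by 85 mm) begins 54 mm behind the grasp point. The pads swing forward as they close: fully open they stand 13 mm farther back than shut.
Start: joints at [-1.238, 0.264, 1.604, -0, 1.274, -0.037], TCP at [0.244, -0.629, 0.205] pointing down, gripper open.
Joint ranges: [-2.63, 2.63], [-0.94, 2.18], [0.31, 2.57], [-1.31, 4.45], [0, 2.66], [-2.55, 2.55]. Speed limits (rad/s): [2.57, 2.57, 3.14, 3.14, 3.14, 3.14].

## Interface

Orientations are given as a rotation vector (axis times angle).
In Python, from workcell import bot gives the robot as it stands.
- The arm moves only by the tool servo_tool, never from a script. Its argument "series" is a list of rows, each a list of 7 numbers: the shift along the world's x, y, z in units of 0.15 m (1.0 is 0.15 m), then the turn, a rotation vector about the world's x, y, z in units of 180 degrees (1.0 is 180 degrees), then the closure, from 0 (fully open) to 1 (shut). A call has 1 to 20 rows; each row is the pose to reach, as a shift and turn from the pose commanded when the call began, turning the shorter way round; what a row does not reach only later rows make up. A row lasts 1/10 s, in which the tool goes at most 50 mm and 8.59 degrees, less where a joint would pass 70% of its speed; a pose out of reach is approached as far as the arm can. A call with a number of a shift or a turn outside -1 to 1 is refused whole. A call with a gripper value outside its range is refused whole. The fingers move at their own pace and stop on an object; "newtons" is the grip in N (left out, the last holds). Time passes only in rows, so rows that repeat a pose let the fingers close. It gives the time, the measured TCP pose, the force, the opening and the grip force at its end, in the units of the state.
- bot.read_state(): the state, without advancing time (a new reading comes with each control period).
- bot.read_camera(name): name is "scene" or "top" or "wrist"; returns the picture (420x560x3 uint8, red, green, blue); there is no depth.
- bot.camera_info(name): a dict with "vertical_fov" (degrees; the focal length in pixels is half the picture's height over the tangent of half this angle, whatever the lens; pixels are square), "cx", "cy" (the principal point, pixels), "R" (3x3) and "t" (3): a world point X has camera coordinates R X + t. Camera axes: x right, y down, z forward; pixel columns grow to the right and rows downward; lengths in m; the calibration is good to about 2 mm. A picture is of the moment at which its call begins: read the wrist's pose just before it. camera_info takes no time and is no camera call; for the wrist camera it gives the pose at the moment of the call.
- bot.finish_job(): hands the job in; it is judged then, once.
Trained networks look in the newest picture that a camera, given by its name, has taken for a name from the list of things; names that differ only in an ending like _2 or _b are one class to them, and where a whole thing is asked for, a point or a joint stands for the part that bears it (a point fixed in the world has none). Each returns a list of dicts, best first, with "score" (0 to 1); they miss things now and then, are a little off and sometimes report something else, mostly with a low value. They report only what shows in the picture. A call takes as long as a camera call.
- bot.recognise(target, camera): "box" ([left, top, right, bottom] as shares, 0 to 1, of the picture: columns of its width, rows of its height, round what is visible of it).
- bot.trace(target, camera): "mask" (420x560 bool, what is visible of it) and "box" ([left, top, right, bottom] as shares, 0 to 1, of the picture: columns of its width, rows of its height, round what is visible of it).
- bot.mark_of(target, camera): "at" ([row, column] as shares, 0 to 1, of the picture: columns of its width, rows of its height: a listed point, or the origin of a listed thing).
The state is a dict: "time": time; "q": joint angles; "joint_vel": joint speeds; "joint_torque": joint torques, N m; "tool_pos": TCP position; "tcp_rot": TCP orientation; "wrist_force": force on the tool from outside, world axes, zero at the start; "torque": the same for the moment, N m; "width": opening from 0.0 (shut) to 1.0 (fully open); "grip_force": force on a finger pad.
Only numpy, scipy, OpenCV 4.12 (cv2) and the standard library are available. Lean on these libraries where they do the work, as an engineer would, in place of code of your own. Each camera call takes 0.05 s, during which the arm holds its last target. There are 200 camera calls.

## Working session

There is one attempt and no reset: what is moved stays moved. The work goes in short steps, Python scripts to look and compute and a tool call to move; the robot and the scene stay as the last step left them, time stands still between calls to the robot, and variables do not carry over. Pictures are saved under pics/ and viewed, at most 10 in all, crops included, and the job is handed in when it is done.

Besides the shell and the picture viewer there is one more tool, called after ">>>" by a JSON object that holds its "fn" and its "kwargs". servo_tool: Moves the arm, as the interface text tells. Shifts and turns lie within -1 to 1; 1 stands for 0.15 m of shift or 180 degrees of turn. Its arguments: {"type":"object","properties":{"series":{"type":"array","items":{"type":"array","items":{"type":"number"}}},"newtons":{"type":"number"}},"required":["series"]}

```bash
mkdir -p pics
cat > h.py <<'E'
import numpy as np, cv2
from workcell import bot
def K(n):
    c=bot.camera_info(n); f=210/np.tan(np.radians(c["vertical_fov"])/2)
    return f,c["cx"],c["cy"],np.array(c["R"]),np.array(c["t"])
def ray(n,rc,k=None):
    f,cx,cy,R,t=k or K(n); r,c=rc[0]*420,rc[1]*560
    d=R.T@np.array([(c-cx)/f,(r-cy)/f,1]); return -R.T@t,d
def at_z(n,rc,z,k=None):
    o,d=ray(n,rc,k); return o+d*(z-o[2])/d[2]
def proj(n,X,k=None):
    f,cx,cy,R,t=k or K(n); p=R@np.array(X)+t; return np.array([cx+f*p[0]/p[2],cy+f*p[1]/p[2]])
def tri(rs):
    A=0;b=0
    for o,d in rs:
        d=d/np.linalg.norm(d);P=np.eye(3)-np.outer(d,d);A=A+P;b=b+P@o
    return np.linalg.solve(A,b)
E
python3 - <<'E'
from h import *
s=bot.read_state();print(s)
for n in("scene","top"):
    im=bot.read_camera(n);cv2.imwrite(f"pics/{n}0.png",im[:,:,::-1])
    f,cx,cy,R,t=K(n);print(n,f,cx,cy,(-R.T@t).round(3),R.round(2).tolist())
Z=dict(holder=0,near_notch=.04,clamp_bar=.041,bar_grip=.111,bottle=.006,cap=.123,tray=0,reagent=0,beaker=0,dish_stack=0,tube_rack=0,jar=0,tip_box=0,pipette=0)
for k,z in Z.items():
    rs=[]
    for n in("top","scene"):
        m=bot.mark_of(k,n)
        for x in m[:1]: print(k,n,round(x["score"],2),at_z(n,x["at"],z).round(4));rs.append(ray(n,x["at"]))
    if len(rs)==2: print("   tri",tri(rs).round(4))
print(bot.read_state()["time"])
E
```

```text
{'time': 0.0, 'q': array([-1.23788209e+00,  2.64775620e-01,  1.60538700e+00,  1.94629979e-05,
        1.27375527e+00, -3.68903264e-02]), 'joint_vel': array([ 4.49032646e-04, -5.31664670e-04, -8.79925352e-05, -3.14331234e-04,
       -1.84534695e-03, -4.05443549e-04]), 'joint_torque': array([ 1.31286055e-03, -5.15103436e+01, -3.67313540e+01, -3.24504290e-04,
        1.27780612e-02,  1.51359143e-05]), 'tool_pos': array([ 0.24371094, -0.62859133,  0.20393998]), 'tcp_rot': array([-3.08578006e+00, -5.77151160e-01,  5.09362049e-04]), 'wrist_force': array([ 1.0895106 ,  0.26668162, -0.52307582]), 'torque': array([ 0.03144669,  0.03064056, -0.0030911 ]), 'grip_force': 0.0, 'width': 0.9994995053000831}
scene 404.4590322216029 275.63566560697376 219.65254323197837 [ 1.034 -0.633  0.646] [[0.74, 0.67, 0.01], [0.37, -0.39, -0.85], [-0.57, 0.63, -0.53]]
top 412.31121889684323 272.57561479491466 217.35981945686908 [0.383 0.007 1.084] [[-0.01, -1.0, 0.02], [-1.0, 0.0, -0.09], [0.09, -0.02, -1.0]]
holder top 0.72 [ 0.54   -0.0429  0.    ]
holder scene 0.85 [ 0.5396 -0.0444  0.    ]
   tri [ 0.5396 -0
[... 556 characters left out ...]
117 0.35   0.0129]
reagent top 0.79 [0.6149 0.0647 0.    ]
reagent scene 0.88 [0.6098 0.0741 0.    ]
   tri [0.6141 0.0649 0.0075]
beaker top 0.63 [ 0.569  -0.1793  0.    ]
beaker scene 0.71 [ 0.572  -0.1709  0.    ]
   tri [ 0.5713 -0.1759  0.003 ]
dish_stack top 0.92 [ 0.428  -0.1565  0.    ]
dish_stack scene 0.61 [ 0.4905 -0.0024  0.    ]
   tri [ 0.4818 -0.1023  0.0613]
tube_rack top 0.66 [0.706  0.2978 0.    ]
tube_rack scene 0.55 [0.7043 0.3111 0.    ]
   tri [0.7063 0.2976 0.0072]
jar scene 0.77 [ 0.7117 -0.3087  0.    ]
tip_box scene 0.88 [ 0.5099 -0.3502  0.    ]
pipette top 0.73 [ 0.4243 -0.1508  0.    ]
pipette scene 0.97 [0.2474 0.2906 0.    ]
   tri [ 0.4687 -0.0743  0.2298]
1.5
```

Run:
```python
import cv2
for n in("scene","top"):
    im=cv2.imread(f"pics/{n}0.png")
    if n=="top": im=im[60:340,120:500]
    else: im=im[120:400,60:440]
    cv2.imwrite(f"pics/{n}0b.png",cv2.resize(im,None,fx=2.1,fy=2.1,interpolation=2))
```

```text
(no output)
```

View pics/top0b.png

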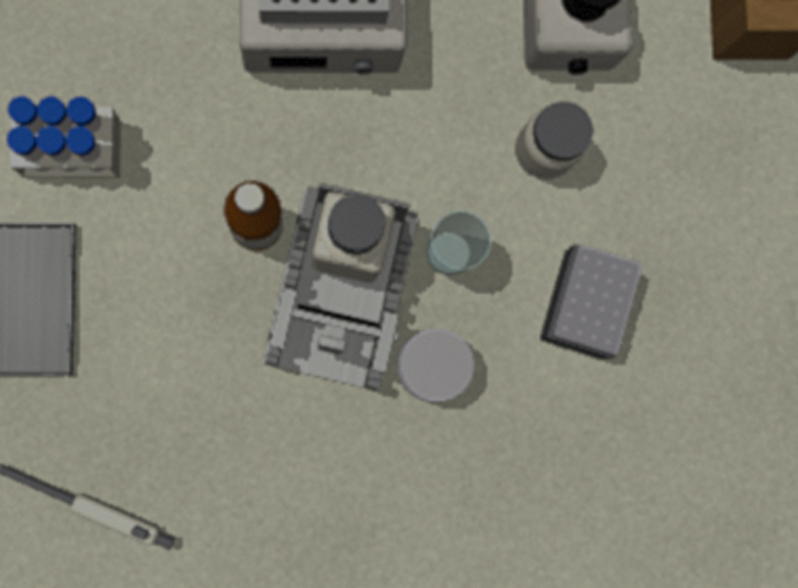

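View pics/scene0b.png

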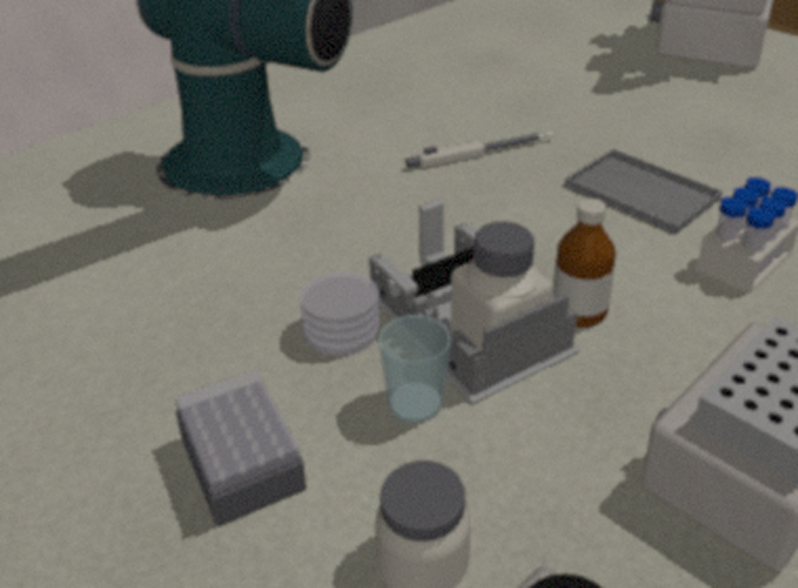

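The top view shows the holder yawed about -11°, with the bar at its -x half, the bottle at its +x half, and the tray off to the left (+y). Next I move above the bar for a closer look.

>>> {"fn": "servo_tool", "kwargs": {"series": [[0.35, 1, 0.1, 0, 0, -0.045, 0], [0.35, 1, 0.1, 0, 0, -0.045, 0], [0.35, 1, 0.1, 0, 0, -0.045, 0], [0.35, 1, 0.1, 0, 0, -0.045, 0]]}}

```text
time: 1.9
tool_pos: [0.2978, -0.4754, 0.2209]
tcp_rot: [-3.119, -0.362, -0.002]
wrist_force: [-0.1, -0.5, -0.3]
width: 1.002
grip_force: 0.0
```

>>> {"fn": "servo_tool", "kwargs": {"series": [[0.35, 1, 0.1, 0, 0, -0.045, 0], [0.35, 1, 0.1, 0, 0, -0.045, 0], [0.35, 1, 0.1, 0, 0, -0.045, 0], [0.35, 1, 0.1, 0, 0, -0.045, 0]]}}

```text
time: 2.3
tool_pos: [0.3502, -0.3263, 0.2362]
tcp_rot: [-3.138, -0.142, -0.003]
wrist_force: [-0.2, -0.7, -0.0]
width: 1.001
grip_force: 0.0
```

>>> {"fn": "servo_tool", "kwargs": {"series": [[0.35, 1, 0.1, 0, 0, -0.045, 0], [0.35, 1, 0.1, 0, 0, -0.045, 0], [0.35, 1, 0.1, 0, 0, -0.045, 0], [0.35, 1, 0.1, 0, 0, -0.045, 0]]}}

```text
time: 2.7
tool_pos: [0.4029, -0.1769, 0.2512]
tcp_rot: [-3.14, 0.08, -0.003]
wrist_force: [-1.0, -0.5, -0.3]
width: 0.998
grip_force: 0.0
```

>>> {"fn": "servo_tool", "kwargs": {"series": [[0.35, 1, 0.1, 0, 0, -0.045, 0], [0.35, 1, 0.1, 0, 0, -0.045, 0], [0.35, 1, 0.1, 0, 0, -0.045, 0], [0.35, 1, 0.1, 0, 0, -0.045, 0], [0.35, 1, 0.1, 0, 0, -0.045, 0]]}}

```text
time: 3.2
tool_pos: [0.4553, -0.0284, 0.2656]
tcp_rot: [3.127, -0.301, 0.002]
wrist_force: [-0.0, -0.2, 0.3]
width: 1.0
grip_force: 0.0
```

```bash
cat > look.py <<'E'
from h import *
import sys
s=bot.read_state();R=cv2.Rodrigues(s["tcp_rot"])[0]
print(s["time"],s["tool_pos"].round(4),"toolx deg",np.degrees(np.arctan2(R[1,0],R[0,0])).round(2),"zaxis",R[:,2].round(3),"q",s["q"].round(2),"F",s["wrist_force"].round(1),s["width"])
E
cat > look1.py <<'E'
from look import *
k=K("wrist");im=bot.read_camera("wrist");cv2.imwrite("pics/w1.png",im[:,:,::-1])
print("cam",(-k[3].T@k[4]).round(3))
for n,z in dict(holder=0,near_notch=.04,clamp_bar=.041,bar_grip=.111,bottle=.006,cap=.123).items():
    for x in bot.mark_of(n,"wrist")[:2]: print(n,round(x["score"],2),at_z("wrist",x["at"],z,k).round(4),(np.array(x["at"])*[420,560]).round())
E
python3 look1.py
```

```text
3.2 [ 0.4553 -0.0284  0.2656] toolx deg -11.01 zaxis [ 0.001 -0.    -1.   ] q [-0.12 -0.2   1.97 -0.    1.37  1.65] F [-0.  -0.2  0.3] 0.9997400624088645
cam [ 0.522 -0.042  0.435]
holder 0.62 [ 0.5389 -0.0439  0.    ] [ 93. 277.]
holder 0.59 [ 0.5772 -0.1799  0.    ] [ 31. 394.]
clamp_bar 0.84 [ 0.4793 -0.0362  0.041 ] [151. 280.]
bar_grip 0.76 [ 0.4541 -0.03    0.111 ] [189. 279.]
cap 0.74 [ 0.5856 -0.0555  0.123 ] [ 20. 279.]
```

View pics/w1.png

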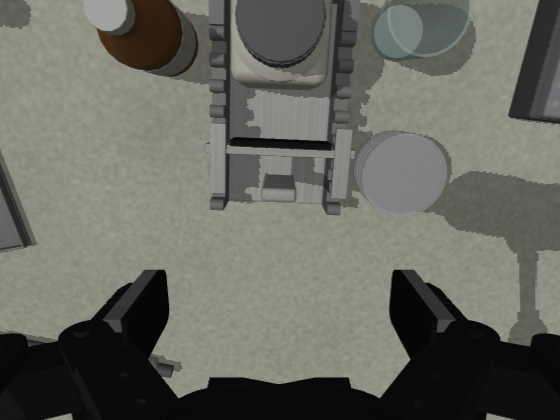

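The wrist view shows the bar crossbar running from (207,148) to (353,154), the tab at about (279,187), and the cap at (280,25). I'll zoom in to pin down the yaw.

Run:
```python
import cv2
im=cv2.imread("pics/w1.png")[70:220,190:380]
cv2.imwrite("pics/w1c.png",cv2.resize(im,None,fx=4,fy=4,interpolation=2))
from h import *
k=K("wrist")
# predicted overlays for yaw options: crossbar top ends, rail corners
for yaw in(-9,-11,-13):
    y=np.radians(yaw);Rz=np.array([[np.cos(y),-np.sin(y)],[np.sin(y),np.cos(y)]])
    def P(a,b,z): return proj("wrist",np.r_[np.array([.5395,-.0435])+Rz@[a,b],z],k).round(1)
    print(yaw,"bar",P(-.0625,.075,.061),P(-.0625,-.075,.061),"base rear",P(-.113,.069,.056),P(-.113,-.069,.056),"tab",P(-.094,.015,.126),P(-.094,-.015,.126))
```

```text
-9 bar [200.8 157.1] [350.7 151.1] base rear [212.1 204.5] [343.5 199.3] tab [259.1 200.8] [294.2 199.4]
-11 bar [198.4 154.6] [348.4 153.7] base rear [208.1 202.3] [339.7 201.6] tab [255.3 200.3] [290.4 200.1]
-13 bar [196.1 151.9] [346.1 156.3] base rear [204.3 200.1] [335.8 203.8] tab [251.4 199.7] [286.6 200.7]
```

View pics/w1c.png

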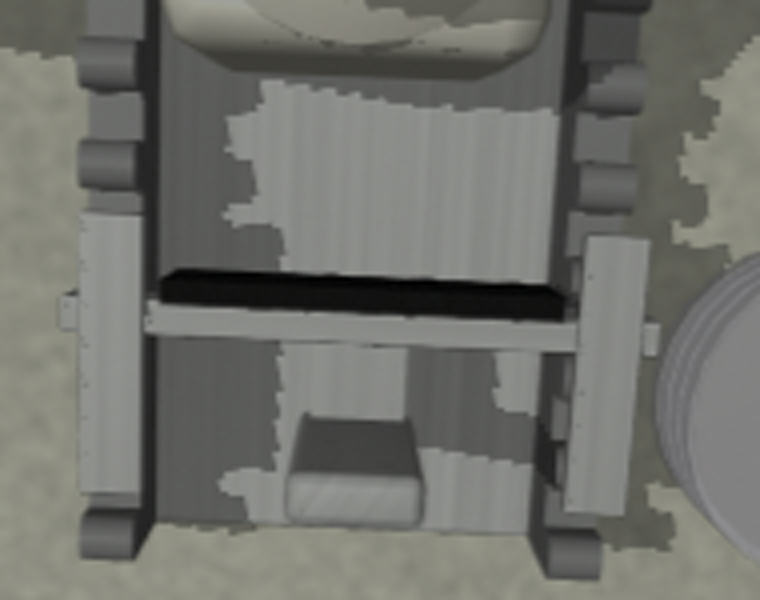

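The zoom shows the crossbar's rear top edge running from (205,152) to (354,158.8), with the tab top's rear corners at (261.8,201.3) and (296,201.3).

Run:
```python
from h import *
from scipy.optimize import least_squares
k=K("wrist")
pts=[((-.0625,.075,.061),(60,328)),((-.0625,-.075,.061),(657,355)),((-.094,.015,.126),(287,525)),((-.094,-.015,.126),(424,525)),((-.113,.069,.051),(80,555)),((-.113,-.069,.051),(600,577)),((-.113,.055,.051),(136,555)),((-.113,-.055,.051),(547,577))]
def P(p,X): 
    c,s=np.cos(p[2]),np.sin(p[2]); return proj("wrist",[p[0]+c*X[0]-s*X[1],p[1]+s*X[0]+c*X[1],X[2]],k)
f=lambda p:np.concatenate([P(p,X)-[190+u/4,70+v/4] for X,(u,v) in pts])
r=least_squares(f,[.54,-.043,-.2]);p=r.x
print(p[:2].round(4),np.degrees(p[2]).round(2),r.fun.reshape(-1,2).round(1).tolist())
c,s=np.cos(p[2]),np.sin(p[2])
for n,a in(("grip",-.088),("newgrip",-.040),("cap",.045)): print(n,p[0]+c*a,p[1]+s*a)
```

```text
[ 0.5322 -0.0514] -14.2 [[-0.8, 4.0], [-0.8, 4.7], [-1.8, 4.4], [-1.1, 6.1], [1.8, -6.0], [1.1, -5.3], [1.0, -5.4], [1.3, -5.9]]
grip 0.446849255924302 -0.029770112392739613
newgrip 0.4933819031718563 -0.0415477496827344
cap 0.5757834660060671 -0.062403982383766834
```

Run:
```python
from h import *
from scipy.optimize import least_squares
k=K("wrist")
pts=[((-.0625,.075,.061),(60,328)),((-.0625,-.075,.061),(657,355)),((-.094,.015,.126),(287,525)),((-.094,-.015,.126),(424,525)),((-.1,.069,.051),(80,555)),((-.1,-.069,.051),(600,577)),((-.1,.055,.051),(136,555)),((-.1,-.055,.051),(547,577))]
def P(p,X): 
    c,s=np.cos(p[2]),np.sin(p[2]); return proj("wrist",[p[0]+c*X[0]-s*X[1],p[1]+s*X[0]+c*X[1],X[2]],k)
f=lambda p:np.concatenate([P(p,X)-[190+u/4,70+v/4] for X,(u,v) in pts])
r=least_squares(f,[.54,-.043,-.2]);p=r.x
print(p[:2].round(4),np.degrees(p[2]).round(2),r.fun.reshape(-1,2).round(1).tolist())
c,s=np.cos(p[2]),np.sin(p[2])
for n,a in(("grip",-.088),("newgrip",-.040),("cap",.045)): print(n,p[0]+c*a,p[1]+s*a)
```

```text
[ 0.5268 -0.0498] -14.09 [[-0.8, 9.7], [-1.4, 10.1], [-2.1, 10.7], [-1.5, 12.3], [1.9, -12.7], [1.8, -12.1], [1.1, -12.1], [2.0, -12.7]]
grip 0.44140704970351197 -0.028383720148459943
newgrip 0.48796214454598374 -0.040072310491544826
cap 0.5704034583295275 -0.06077085589075765
```

Run:
```python
from h import *
from scipy.optimize import least_squares
k=K("wrist")
pts=[((-.0625,.075,.061),(60,328)),((-.0625,-.075,.061),(657,355)),((-.094,.015,.126),(287,525)),((-.094,-.015,.126),(424,525)),((-.124,.069,.051),(80,555)),((-.124,-.069,.051),(600,577)),((-.124,.055,.051),(136,555)),((-.124,-.055,.051),(547,577))]
def P(p,X): 
    c,s=np.cos(p[2]),np.sin(p[2]); return proj("wrist",[p[0]+c*X[0]-s*X[1],p[1]+s*X[0]+c*X[1],X[2]],k)
f=lambda p:np.concatenate([P(p,X)-[190+u/4,70+v/4] for X,(u,v) in pts])
r=least_squares(f,[.54,-.043,-.2]);p=r.x
print(p[:2].round(4),np.degrees(p[2]).round(2),r.fun.reshape(-1,2).round(1).tolist())
c,s=np.cos(p[2]),np.sin(p[2])
for n,a in(("grip",-.088),("newgrip",-.040),("cap",.045)): print(n,p[0]+c*a,p[1]+s*a)
```

```text
[ 0.5366 -0.0526] -14.29 [[-0.7, -0.8], [-0.2, 0.3], [-1.6, -0.9], [-0.8, 0.9], [1.8, -0.3], [0.5, 0.6], [0.9, 0.3], [0.8, -0.1]]
grip 0.4513154595420578 -0.0309254377151758
newgrip 0.4978307250194416 -0.042771537392644006
cap 0.5802015076356419 -0.06374900557149395
```

>>> {"fn": "servo_tool", "kwargs": {"series": [[-0.022, -0.011, -0.37, 0, 0, -0.017, 0], [-0.022, -0.011, -0.37, 0, 0, -0.017, 0], [-0.022, -0.011, -0.37, 0, 0, -0.017, 0]]}}

```text
time: 3.85
tool_pos: [0.4488, -0.0314, 0.2081]
tcp_rot: [3.117, -0.39, -0.007]
wrist_force: [-0.6, 0.1, 0.0]
width: 0.998
grip_force: 0.0
```

```bash
sed -i 's/w1.png/w2.png/' look1.py; python3 look1.py; python3 -c "
from h import *
k=K('wrist')
np.save('k2.npy',np.array(k,dtype=object),allow_pickle=True)
im=cv2.imread('pics/w2.png')[0:300,120:440];cv2.imwrite('pics/w2c.png',cv2.resize(im,(640,600),interpolation=2))"
```

```text
3.85 [ 0.4488 -0.0314  0.2081] toolx deg -14.28 zaxis [-0.005  0.001 -1.   ] q [-0.13 -0.17  2.05 -0.    1.26  1.69] F [-0.6  0.1  0. ] 0.9976700344404686
cam [ 0.515 -0.049  0.377]
holder 0.68 [ 0.5376 -0.0425  0.    ] [ 85. 266.]
near_notch 0.94 [ 0.5303 -0.044   0.04  ] [ 91. 268.]
clamp_bar 0.67 [ 0.4823 -0.0371  0.041 ] [147. 274.]
```

View pics/w2c.png

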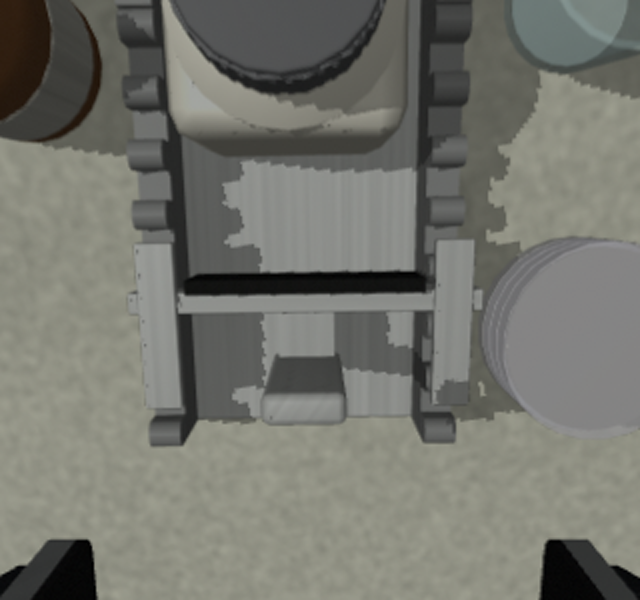

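The crossbar is now level in the picture (v≈156), so the bar's yaw is about -14°. The tab top's rear corners are at (251,211.5) and (293,211.5).

Run:
```python
from h import *
from look import *
from scipy.optimize import least_squares
kn=tuple(np.load("k2.npy",allow_pickle=True))
print((-kn[3].T@kn[4]).round(4), kn[1])
pts=[((-.0625,.075,.061),(184,156.5)),((-.0625,-.075,.061),(361,155)),((-.094,.015,.126),(251,211.5)),((-.094,-.015,.126),(293,211.5)),((-.124,.069,.051),(194.5,221.5)),((-.124,-.069,.051),(348,220.5)),((-.124,.055,.051),(211.5,221.5)),((-.124,-.055,.051),(331.5,220.5)),
((.02,.069,.056),(178.5,12)),((.02,-.069,.056),(355.5,12))]
def P(p,X): 
    c,s=np.cos(p[2]),np.sin(p[2]); return proj("wrist",[p[0]+c*X[0]-s*X[1],p[1]+s*X[0]+c*X[1],X[2]],kn)
def f(p):
    o=[P(p,X)-q for X,q in pts]
    for e in o[-2:]: e[1]=0
    return np.concatenate(o)
r=least_squares(f,[.54,-.043,-.2]);p=r.x
print(p[:2].round(4),np.degrees(p[2]).round(2),r.fun.reshape(-1,2).round(1).tolist())
c,s=np.cos(p[2]),np.sin(p[2])
for n,a in(("grip",-.088),("newgrip",-.040),("cap",.045)): print(n,p[0]+c*a,p[1]+s*a)
rs=[]
for im in ("top",):
    bot.read_camera("top")
    for n in ("cap","bottle"):
        m=bot.trace(n,"top")
        if m:
            ys,xs=np.where(m[0]["mask"]);print(n,m[0]["score"],at_z("top",[(ys.mean()+.5)/420,(xs.mean()+.5)/560],.15).round(4))
bot.read_camera("scene"); m=bot.trace("cap","scene")
if m:
    ys,xs=np.where(m[0]["mask"]);print(m[0]["score"],at_z("scene",[(ys.mean()+.5)/420,(xs.mean()+.5)/560],.14).round(4))
```

```text
4.2 [ 0.4519 -0.0311  0.2115] toolx deg -14.26 zaxis [ 0.003 -0.    -1.   ] q [-0.12 -0.17  2.05 -0.    1.26  1.7 ] F [ 0.1 -0.8 -0.1] 0.998638575694506
[ 0.5172 -0.0487  0.3814] 278.7151202109141
[ 0.5428 -0.0475] -13.36 [[-0.5, 0.6], [-2.7, -0.6], [-2.1, -0.1], [-2.0, -0.7], [3.6, 0.6], [-1.1, -0.5], [1.6, 0.4], [0.3, -0.3], [5.5, 0.0], [-1.6, 0.0]]
grip 0.45720244432272616 -0.02712235673840712
newgrip 0.5039032366892116 -0.0382145157862399
cap 0.5866025565048628 -0.057856880766777107
cap 0.59 [ 0.5993 -0.0571  0.15  ]
0.57 [ 0.5877 -0.0567  0.14  ]
```

>>> {"fn": "servo_tool", "kwargs": {"series": [[0.02, 0.01, -0.3, 0, 0, 0.003, 0], [0.02, 0.01, -0.6, 0, 0, 0.003, 0], [0.02, 0.01, -0.8, 0, 0, 0.003, 0], [0.02, 0.01, -0.8, 0, 0, 0.003, 0], [0.02, 0.01, -0.8, 0, 0, 0.003, 0.3], [0.02, 0.01, -0.8, 0, 0, 0.003, 0.5], [0.02, 0.01, -0.8, 0, 0, 0.003, 1], [0.02, 0.01, -0.8, 0, 0, 0.003, 1], [0.02, 0.01, -0.8, 0, 0, 0.003, 1], [0.02, 0.01, -0.8, 0, 0, 0.003, 1], [0.02, 0.01, -0.8, 0, 0, 0.003, 1], [0.02, 0.01, -0.8, 0, 0, 0.003, 1]], "newtons": 60}}

```text
time: 5.65
tool_pos: [0.4554, -0.0296, 0.0921]
tcp_rot: [-3.119, 0.376, -0.006]
wrist_force: [-1.0, 0.5, 6.3]
width: 0.322
grip_force: 58.7
```

```bash
python3 look.py; python3 -c "
from h import *
print(bot.read_state()['torque'].round(2))
cv2.imwrite('pics/w3.png',bot.read_camera('wrist')[:,:,::-1])"
```

```text
5.65 [ 0.4554 -0.0296  0.0921] toolx deg -13.73 zaxis [ 0.004 -0.    -1.   ] q [-0.12 -0.05  2.17  0.    1.02  1.69] F [-1.   0.5  6.3] 0.32190761108156235
[0.09 0.2  0.07]
```

View pics/w3.png

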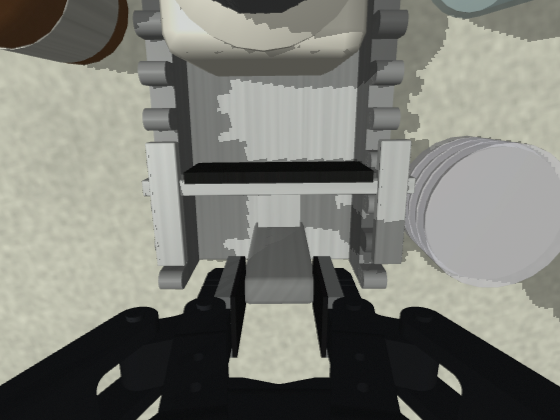

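The tab is gripped between the pads at about (280,270), the bar sits level at v≈194, and nothing else has moved. Next I lift the bar and carry it 48 mm along the holder.

>>> {"fn": "servo_tool", "kwargs": {"series": [[0, 0, 0.05, 0, 0, 0, 1], [0, 0, 0.1, 0, 0, 0, 1], [0, 0, 0.17, 0, 0, 0, 1], [0, 0, 0.17, 0, 0, 0, 1], [0.06, -0.015, 0.17, 0, 0, 0, 1], [0.12, -0.03, 0.17, 0, 0, 0, 1], [0.18, -0.045, 0.17, 0, 0, 0, 1], [0.24, -0.06, 0.17, 0, 0, 0, 1], [0.29, -0.07, 0.17, 0, 0, 0, 1], [0.311, -0.076, 0.17, 0, 0, 0, 1], [0.311, -0.076, 0.17, 0, 0, 0, 1], [0.311, -0.076, 0.17, 0, 0, 0, 1], [0.311, -0.076, 0.17, 0, 0, 0, 1]]}}

```text
time: 7.0
tool_pos: [0.4998, -0.0408, 0.1151]
tcp_rot: [-3.119, 0.375, 0.001]
wrist_force: [-1.6, -0.5, -3.0]
width: 0.317
grip_force: 59.6
```

```bash
python3 look.py; python3 -c "
from h import *
print(bot.read_state()['torque'].round(2))
im=bot.read_camera('wrist')[:,:,::-1]
cv2.imwrite('pics/w4.png',im); cv2.imwrite('pics/w4c.png',cv2.resize(im[60:300,120:440],(800,600),interpolation=2))"
```

```text
7.0 [ 0.4998 -0.0408  0.1151] toolx deg -13.73 zaxis [-0.001  0.    -1.   ] q [-0.13  0.01  2.06  0.    1.07  1.68] F [-1.6 -0.5 -3. ] 0.31710905863667127
[-0.    0.09 -0.02]
```

View pics/w4c.png

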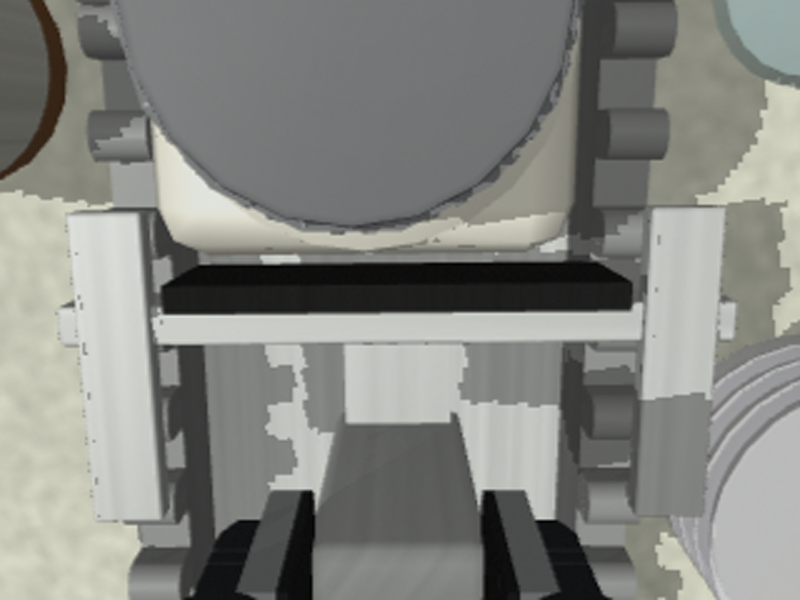

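The bar hangs level, clear above the rails, with its pad just behind the bottle. Before lowering it I check the settled position.

>>> {"fn": "servo_tool", "kwargs": {"series": [[0, 0, 0, 0, 0, 0, 1], [0, 0, 0, 0, 0, 0, 1]]}}

```text
time: 7.25
tool_pos: [0.5002, -0.0409, 0.1154]
tcp_rot: [3.119, -0.375, 0.0]
wrist_force: [-0.6, 0.1, -2.4]
width: 0.325
grip_force: 59.6
```

```bash
python3 look.py
python3 - <<'E'
from h import *
from scipy.optimize import least_squares
k=K("wrist"); im=bot.read_camera('wrist'); cv2.imwrite('pics/w5.png',im[:,:,::-1])
bot.read_camera("top")
for n,z in(("near_notch",.04),("holder",0)):
    for c in("wrist","top"):
        for x in bot.mark_of(n,c)[:1]: print(n,c,x["score"],at_z(c,x["at"],z).round(4))
E
```

```text
7.25 [ 0.5002 -0.0409  0.1154] toolx deg -13.73 zaxis [ 0. -0. -1.] q [-0.13  0.01  2.06 -0.    1.07  1.68] F [-0.6  0.1 -2.4] 0.3251036803990664
near_notch top 0.74 [ 0.5245 -0.042   0.04  ]
holder wrist 0.98 [ 0.5379 -0.0465  0.    ]
holder top 0.72 [ 0.5398 -0.0405  0.    ]
```

Run:
```python
from h import *
from scipy.optimize import least_squares
k=K("wrist")
y=np.radians(-13.73);c,s=np.cos(y),np.sin(y)
H=np.array([.540,-.0465])
def P(a,b,z): 
    q=proj("wrist",[H[0]+c*a-s*b,H[1]+s*a+c*b,z],k); return ((q-[120,60])*2.5).round(0)
for a in(-.118,-.094,-.07,-.046,-.022,.002,.026,.05): print(a,"L",P(a,.062,.056),"R",P(a,-.062,.056))
im=cv2.imread('pics/w5.png')
cv2.imwrite('pics/w5c.png',np.hstack([cv2.resize(im[90:300,145:205],(200*1,700),interpolation=2)[:600],cv2.resize(im[90:300,350:425],(250,700),interpolation=2)[:600]]))
```

```text
-0.118 L [156. 665.] R [600. 665.]
-0.094 L [150. 587.] R [605. 587.]
-0.07 L [144. 506.] R [611. 506.]
-0.046 L [137. 419.] R [617. 419.]
-0.022 L [130. 329.] R [623. 329.]
0.002 L [123. 233.] R [629. 233.]
0.026 L [115. 131.] R [636. 131.]
0.05 L [106.  24.] R [643.  24.]
```

View pics/w5c.png

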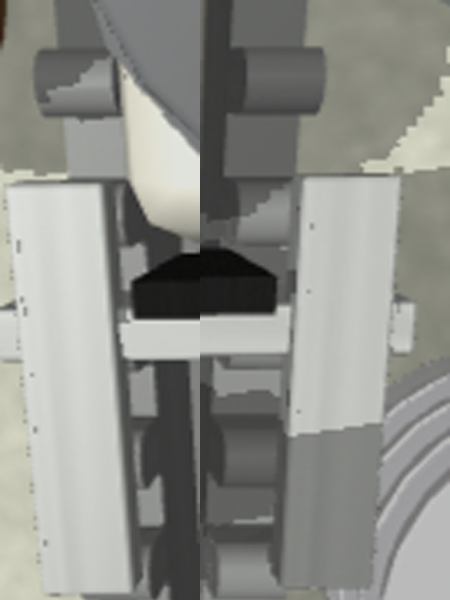

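The zoom shows the teeth at rows 114, 154, 225 and 261, so the fitted holder position holds to about 0.5 mm. The bar sits about 4 mm towards -y. Now I work out where the crossbar is along the rails.

Run:
```python
from h import *
k=K("wrist")
y=np.radians(-13.5);c,s=np.cos(y),np.sin(y);H=np.array([.540,-.0465])
Rt=np.array([[c,s],[-s,c]])
def loc(col,row,z):
    X=at_z("wrist",[row/420,col/560],z,k); return (Rt@(X[:2]-H)*1000).round(1)
for z in(.0835,.0845): print(z,"rear",loc(278,196.4,z),"front",loc(278,185.2,z),"ends",loc(120+58/2.5,190,z),loc(120+735/2.5,190,z))
for n,r,u in(("+26",114,(88,668)),("+2",153.6,None),("-46",225,None),("-70",261,None)): print(n,loc(350,r,.056))
print("rail outer",loc(120+88/2.5,114,.053),loc(120+668/2.5,114,.053),loc(120+130/2.5,288,.053), "bot state",bot.read_state()["tool_pos"])
```

```text
0.0835 rear [-18.8  -4.6] front [-12.5  -4.6] ends [-14.9  69.9] [-15.5 -79.9]
0.0845 rear [-18.6  -4.6] front [-12.3  -4.6] ends [-14.7  69.5] [-15.2 -79.5]
+26 [ 25.  -47.7]
+2 [  1.5 -48.8]
-46 [-44.3 -51. ]
-70 [-69.3 -52.1]
rail outer [25.4 69.3] [ 24.9 -70.7] [-90.1  68.4] bot state [ 0.50031572 -0.04090851  0.11531856]
```

>>> {"fn": "servo_tool", "kwargs": {"series": [[0.014, 0.01, 0, 0, 0, 0, 1], [0.027, 0.021, 0, 0, 0, 0, 1], [0.027, 0.021, -0.02, 0, 0, 0, 1], [0.027, 0.021, -0.04, 0, 0, 0, 1], [0.027, 0.021, -0.06, 0, 0, 0, 1], [0.027, 0.021, -0.075, 0, 0, 0, 1], [0.027, 0.021, -0.085, 0, 0, 0, 1], [0.027, 0.021, -0.095, 0, 0, 0, 1], [0.027, 0.021, -0.1, 0, 0, 0, 1]]}}

```text
time: 8.45
tool_pos: [0.5043, -0.0378, 0.1001]
tcp_rot: [-3.119, 0.376, 0.0]
wrist_force: [0.3, 0.4, -3.5]
width: 0.322
grip_force: 59.6
```

```bash
python3 look.py; python3 -c "
from h import *
print(bot.read_state()['torque'].round(2))
im=bot.read_camera('wrist')[:,:,::-1]
cv2.imwrite('pics/w6.png',im);cv2.imwrite('pics/w6c.png',cv2.resize(im[90:300,120:440],(800,525),interpolation=2))"
```

```text
8.45 [ 0.5043 -0.0378  0.1001] toolx deg -13.74 zaxis [-0.  0. -1.] q [-0.12  0.04  2.07  0.    1.04  1.69] F [ 0.3  0.4 -3.5] 0.3218138518128583
[0.04 0.   0.03]
```

View pics/w6c.png

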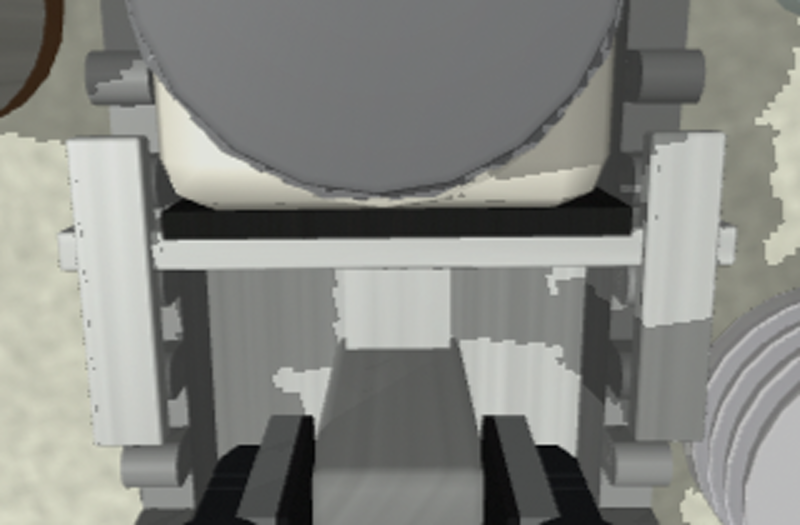

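The bar has entered the notches about 7 mm with no contact force, so I lower the rest of the way.

>>> {"fn": "servo_tool", "kwargs": {"series": [[0, 0, -0.015, 0, 0, 0, 1], [0, 0, -0.03, 0, 0, 0, 1], [0, 0, -0.04, 0, 0, 0, 1], [0, 0, -0.05, 0, 0, 0, 1], [0, 0, -0.055, 0, 0, 0, 1], [0, 0, -0.06, 0, 0, 0, 1], [0, 0, -0.06, 0, 0, 0, 1]]}}

```text
time: 9.2
tool_pos: [0.5036, -0.0376, 0.0926]
tcp_rot: [-3.119, 0.375, 0.003]
wrist_force: [-6.5, 0.9, 10.2]
width: 0.32
grip_force: 60.9
```

```bash
python3 look.py
```

```text
9.2 [ 0.5036 -0.0376  0.0926] toolx deg -13.73 zaxis [-0.002  0.    -1.   ] q [-0.12  0.04  2.08  0.    1.02  1.69] F [-6.5  0.9 10.2] 0.31958006959046176
```

>>> {"fn": "servo_tool", "kwargs": {"series": [[0, 0, 0, 0, 0, 0, 0.5], [0, 0, 0, 0, 0, 0, 0.2], [0, 0, 0, 0, 0, 0, 0], [0, 0, 0, 0, 0, 0, 0], [0, 0, 0, 0, 0, 0, 0], [0, 0, 0, 0, 0, 0, 0], [0, 0, 0.25, 0, 0, 0, 0], [0, 0, 0.5, 0, 0, 0, 0], [0, 0, 0.75, 0, 0, 0, 0], [0, 0, 0.75, 0, 0, 0, 0], [0, 0, 0.75, 0, 0, 0, 0]]}}

```text
time: 10.3
tool_pos: [0.5053, -0.0379, 0.205]
tcp_rot: [-3.119, 0.376, -0.005]
wrist_force: [0.3, -0.3, -0.3]
width: 0.999
grip_force: 0.0
```

```bash
python3 look.py
python3 - <<'E'
from h import *
k=K("wrist");im=bot.read_camera('wrist');bot.read_camera("top")
cv2.imwrite('pics/w7.png',im[:,:,::-1])
cv2.imwrite('pics/w7c.png',cv2.resize(im[60:340,110:450,::-1],(728,600),interpolation=2))
m=bot.trace("cap","wrist")
if m:
    ys,xs=np.where(m[0]["mask"]);print(m[0]["score"],m[0]["box"],xs.mean(),ys.mean())
    # circle fit for top face
    cs,_=cv2.findContours(m[0]["mask"].astype(np.uint8),0,1);c=max(cs,key=len)
    e=cv2.fitEllipse(c);print(e,at_z("wrist",[(e[0][1])/420,(e[0][0])/560],.15,k).round(4))
for c in("wrist","top"):
    for n,z in(("cap",.123),):
        for x in bot.mark_of(n,c)[:1]: print(n,c,x["score"],at_z(c,x["at"],z,k if c=="wrist" else None).round(4))
E
```

```text
10.3 [ 0.5053 -0.0379  0.205 ] toolx deg -13.73 zaxis [ 0.003 -0.    -1.   ] q [-0.12 -0.06  1.96  0.    1.24  1.69] F [ 0.3 -0.3 -0.3] 0.9985494764820997
0.64 [0.3912, 0.0595, 0.5848, 0.3379] 273.77790950405057 85.33718632681288
((273.7796630859375, 85.33892822265625), (109.9154281616211, 115.42366790771484), 179.073974609375) [ 0.5845 -0.0554  0.15  ]
cap wrist 0.91 [ 0.5837 -0.0567  0.123 ]
cap top 0.22 [ 0.5148 -0.0426  0.123 ]
```

View pics/w7c.png

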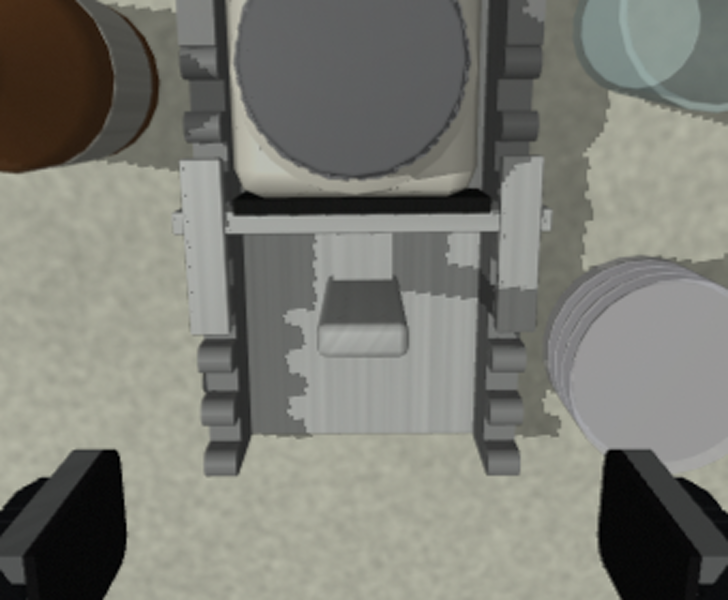

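The bar sits in the pair beside the bottle, with three teeth visible behind its shoes. The cap centre is at (274,85), which gives world (0.584,-0.056). I'll move over the cap and grip it.

>>> {"fn": "servo_tool", "kwargs": {"series": [[0.25, -0.06, 0, 0, 0, 0, 0], [0.45, -0.1, 0, 0, 0, 0, 0], [0.527, -0.12, 0, 0, 0, 0, 0], [0.527, -0.12, 0, 0, 0, 0, 0], [0.527, -0.12, -0.2, 0, 0, 0, 0], [0.527, -0.12, -0.4, 0, 0, 0, 0], [0.527, -0.12, -0.55, 0, 0, 0, 0], [0.527, -0.12, -0.6, 0, 0, 0, 0], [0.527, -0.12, -0.6, 0, 0, 0, 0], [0.527, -0.12, -0.6, 0, 0, 0, 0]]}}

```text
time: 11.55
tool_pos: [0.5837, -0.0557, 0.1149]
tcp_rot: [3.119, -0.375, 0.002]
wrist_force: [0.2, 0.6, 0.5]
width: 1.002
grip_force: 0.0
```

>>> {"fn": "servo_tool", "kwargs": {"series": [[0, 0, 0, 0, 0, 0, 0.15], [0, 0, 0, 0, 0, 0, 0.25], [0, 0, 0, 0, 0, 0, 0.35], [0, 0, 0, 0, 0, 0, 0.5], [0, 0, 0, 0, 0, 0, 1], [0, 0, 0, 0, 0, 0, 1], [0, 0, 0, 0, 0, 0, 1]], "newtons": 45}}

```text
time: 12.25
tool_pos: [0.5849, -0.0558, 0.1164]
tcp_rot: [-3.119, 0.376, -0.005]
wrist_force: [-1.6, 1.0, 6.8]
width: 0.703
grip_force: 47.4
```

```bash
python3 look.py; python3 -c "
from h import *
print(bot.read_state()['torque'].round(2))"
```

```text
12.25 [ 0.5849 -0.0558  0.1164] toolx deg -13.74 zaxis [ 0.003 -0.    -1.   ] q [-0.14  0.17  1.89  0.    1.08  1.67] F [-1.6  1.   6.8] 0.7029268557380239
[0.14 0.28 0.  ]
```

>>> {"fn": "servo_tool", "kwargs": {"series": [[0, 0, 0.004, 0, 0, 0.04, 1], [0, 0, 0.006, 0, 0, 0.083, 1], [0, 0, 0.009, 0, 0, 0.125, 1], [0, 0, 0.011, 0, 0, 0.167, 1], [0, 0, 0.013, 0, 0, 0.208, 1], [0, 0, 0.015, 0, 0, 0.25, 1], [0, 0, 0.017, 0, 0, 0.292, 1], [0, 0, 0.019, 0, 0, 0.333, 1], [0, 0, 0.022, 0, 0, 0.375, 1], [0, 0, 0.024, 0, 0, 0.417, 1], [0, 0, 0.026, 0, 0, 0.458, 1], [0, 0, 0.028, 0, 0, 0.5, 1], [0, 0, 0.03, 0, 0, 0.542, 1], [0, 0, 0.033, 0, 0, 0.583, 1], [0, 0, 0.035, 0, 0, 0.625, 1], [0, 0, 0.037, 0, 0, 0.667, 1], [0, 0, 0.039, 0, 0, 0.708, 1], [0, 0, 0.041, 0, 0, 0.75, 1], [0, 0, 0.043, 0, 0, 0.792, 1], [0, 0, 0.045, 0, 0, 0.833, 1]]}}

```text
time: 14.25
tool_pos: [0.5819, -0.0557, 0.1221]
tcp_rot: [-1.163, -2.915, 0.002]
wrist_force: [-7.7, 0.5, 8.8]
width: 0.7
grip_force: 49.1
```

>>> {"fn": "servo_tool", "kwargs": {"series": [[0, 0, 0, 0, 0, 0, 1], [0, 0, 0, 0, 0, 0, 1]]}}

```text
time: 14.45
tool_pos: [0.5824, -0.0563, 0.1223]
tcp_rot: [-1.17, -2.914, 0.003]
wrist_force: [-6.4, -1.5, 7.2]
width: 0.696
grip_force: 48.8
```

```bash
python3 look.py; python3 -c "
from h import *
print(bot.read_state()['torque'].round(2))"
```

```text
14.45 [ 0.5824 -0.0563  0.1223] toolx deg 136.24 zaxis [-0.002 -0.001 -1.   ] q [-0.14  0.16  1.89 -0.    1.1  -0.94] F [-6.4 -1.5  7.2] 0.695832116040557
[-0.35  1.23  0.09]
```

>>> {"fn": "servo_tool", "kwargs": {"series": [[0, 0, 0, 0, 0, 0, 0], [0, 0, 0, 0, 0, 0, 0], [0, 0, 0, 0, 0, 0, 0], [0, 0, 0, 0, 0, 0, 0]]}}

```text
time: 14.85
tool_pos: [0.5836, -0.0558, 0.1205]
tcp_rot: [1.171, 2.915, 0.0]
wrist_force: [0.7, -0.0, 0.8]
width: 1.002
grip_force: 0.0
```

>>> {"fn": "servo_tool", "kwargs": {"series": [[0, 0, 0, 0, 0, -0.833, 0], [0, 0, 0, 0, 0, -0.833, 0], [0, 0, 0, 0, 0, -0.833, 0], [0, 0, 0, 0, 0, -0.833, 0], [0, 0, 0, 0, 0, -0.833, 0], [0, 0, 0, 0, 0, -0.833, 0], [0, 0, 0, 0, 0, -0.833, 0], [0, 0, 0, 0, 0, -0.833, 0], [0, 0, 0, 0, 0, -0.833, 0], [0, 0, 0, 0, 0, -0.833, 0], [0, 0, 0, 0, 0, -0.833, 0], [0, 0, 0, 0, 0, -0.833, 0], [0, 0, 0, 0, 0, -0.833, 0], [0, 0, 0, 0, 0, -0.833, 0], [0, 0, 0, 0, 0, -0.833, 0], [0, 0, 0, 0, 0, -0.833, 0], [0, 0, 0, 0, 0, -0.833, 0], [0, 0, 0, 0, 0, -0.833, 0], [0, 0, 0, 0, 0, -0.833, 0], [0, 0, 0, 0, 0, -0.833, 0]]}}

```text
time: 16.85
tool_pos: [0.5834, -0.0557, 0.1204]
tcp_rot: [-3.119, 0.373, 0.0]
wrist_force: [-0.3, -0.4, 0.4]
width: 0.998
grip_force: 0.0
```

```bash
python3 look.py
python3 - <<'E'
from h import *
bot.read_camera("scene");bot.read_camera("top")
for n in("cap","bottle","clamp_bar","bar_grip"):
    rs=[]
    for c in("scene","top"):
        m=bot.mark_of(n,c)[:1]
        for x in m: print(n,c,round(x["score"],2),at_z(c,x["at"],dict(cap=.13,bottle=.006,clamp_bar=.041,bar_grip=.111)[n]).round(4)); rs.append(ray(c,x["at"]))
    if len(rs)==2: print(tri(rs).round(4))
E
```

```text
16.85 [ 0.5834 -0.0557  0.1204] toolx deg -13.63 zaxis [-0.  0. -1.] q [-0.14  0.16  1.89  0.    1.09  1.67] F [-0.3 -0.4  0.4] 0.9976240558556592
cap scene 0.89 [ 0.581  -0.0495  0.13  ]
cap top 0.63 [ 0.5813 -0.0548  0.13  ]
[ 0.5821 -0.0536  0.1325]
bottle scene 0.95 [ 0.59   -0.0647  0.006 ]
bottle top 0.89 [ 0.5797 -0.0544  0.006 ]
[ 0.582  -0.0549 -0.0053]
clamp_bar scene 0.82 [ 0.5275 -0.0485  0.041 ]
clamp_bar top 0.24 [ 0.5681 -0.176   0.041 ]
[ 0.5743 -0.144   0.1208]
bar_grip scene 0.91 [ 0.5003 -0.0332  0.111 ]
```

>>> {"fn": "servo_tool", "kwargs": {"series": [[0, 0, 0, 0, 0, 0, 0.15], [0, 0, 0, 0, 0, 0, 0.25], [0, 0, 0, 0, 0, 0, 0.35], [0, 0, 0, 0, 0, 0, 0.5], [0, 0, 0, 0, 0, 0, 1], [0, 0, 0, 0, 0, 0, 1], [0, 0, 0, 0, 0, 0, 1]]}}

```text
time: 18.05
tool_pos: [0.5836, -0.0563, 0.1212]
tcp_rot: [3.118, -0.375, 0.001]
wrist_force: [-1.5, -3.2, 5.7]
width: 0.701
grip_force: 47.7
```

>>> {"fn": "servo_tool", "kwargs": {"series": [[0, 0, 0.004, 0, 0, 0.04, 1], [0, 0, 0.006, 0, 0, 0.083, 1], [0, 0, 0.009, 0, 0, 0.125, 1], [0, 0, 0.011, 0, 0, 0.167, 1], [0, 0, 0.013, 0, 0, 0.208, 1], [0, 0, 0.015, 0, 0, 0.25, 1], [0, 0, 0.017, 0, 0, 0.292, 1], [0, 0, 0.019, 0, 0, 0.333, 1], [0, 0, 0.022, 0, 0, 0.375, 1], [0, 0, 0.024, 0, 0, 0.417, 1], [0, 0, 0.026, 0, 0, 0.458, 1], [0, 0, 0.028, 0, 0, 0.5, 1], [0, 0, 0.03, 0, 0, 0.542, 1], [0, 0, 0.033, 0, 0, 0.583, 1], [0, 0, 0.035, 0, 0, 0.625, 1], [0, 0, 0.037, 0, 0, 0.667, 1], [0, 0, 0.039, 0, 0, 0.708, 1], [0, 0, 0.041, 0, 0, 0.75, 1], [0, 0, 0.043, 0, 0, 0.792, 1], [0, 0, 0.045, 0, 0, 0.833, 1]]}}

```text
time: 20.05
tool_pos: [0.5804, -0.0555, 0.1278]
tcp_rot: [-1.163, -2.912, 0.003]
wrist_force: [-11.9, -1.2, 12.1]
width: 0.699
grip_force: 48.7
```

>>> {"fn": "servo_tool", "kwargs": {"series": [[0, 0, 0, 0, 0, 0, 1], [0, 0, 0, 0, 0, 0, 1]]}}

```text
time: 20.25
tool_pos: [0.5827, -0.0555, 0.1284]
tcp_rot: [-1.17, -2.914, 0.0]
wrist_force: [-5.7, -1.4, 9.3]
width: 0.698
grip_force: 48.3
```

>>> {"fn": "servo_tool", "kwargs": {"series": [[0, 0, 0.01, 0, 0, 0, 1], [0, 0, 0.02, 0, 0, 0, 1], [0, 0, 0.03, 0, 0, 0, 1], [0, 0, 0.03, 0, 0, 0, 1]]}}

```text
time: 20.65
tool_pos: [0.5829, -0.0555, 0.131]
tcp_rot: [-1.171, -2.914, 0.0]
wrist_force: [-1.4, -0.5, -1.8]
width: 0.695
grip_force: 48.7
```

>>> {"fn": "servo_tool", "kwargs": {"series": [[0, 0, 0.01, 0, 0, 0, 1], [0, 0, 0.02, 0, 0, 0, 1], [0, 0, 0.02, 0, 0, 0, 1], [0, 0, 0.02, 0, 0, 0, 1]]}}

```text
time: 21.05
tool_pos: [0.5835, -0.0559, 0.135]
tcp_rot: [1.171, 2.915, -0.0]
wrist_force: [-2.8, -0.6, -1.3]
width: 0.7
grip_force: 48.8
```

>>> {"fn": "servo_tool", "kwargs": {"series": [[0, 0, 0.03, 0, 0, 0, 1], [0, 0, 0.06, 0, 0, 0, 1], [0, 0, 0.12, 0, 0, 0, 1], [0, 0, 0.2, 0, 0, 0, 1], [0, 0, 0.3, 0, 0, 0, 1], [0, 0, 0.3, 0, 0, 0, 1], [0, 0, 0.3, 0, 0, 0, 1]]}}

```text
time: 21.75
tool_pos: [0.5842, -0.0559, 0.1811]
tcp_rot: [1.171, 2.913, 0.001]
wrist_force: [0.1, 0.3, -0.2]
width: 0.694
grip_force: 48.8
```

```bash
python3 look.py
python3 - <<'E'
from h import *
k=K("wrist")
for c in("scene","top","wrist"):
    im=bot.read_camera(c); cv2.imwrite(f"pics/x_{c}.png",im[:,:,::-1])
    for n,z in(("bottle",.006),("clamp_bar",.041),("bar_grip",.111),("tray",0),("cap",.18)):
        for x in bot.mark_of(n,c)[:1]: print(n,c,round(x["score"],2),at_z(c,x["at"],z,k if c=="wrist" else None).round(4))
def grid(c,mask):
    cs,_=cv2.findContours(mask.astype(np.uint8),0,2);ct=max(cs,key=cv2.contourArea)
    b=cv2.boxPoints(cv2.minAreaRect(ct)); return b
for c in("scene","top"):
    m=bot.trace("tray",c)
    if m:
        cs,_=cv2.findContours(m[0]["mask"].astype(np.uint8),0,2);ct=max(cs,key=cv2.contourArea)
        ap=cv2.approxPolyDP(cv2.convexHull(ct),6,True)[:,0]
        print(c,m[0]["score"],m[0]["box"]);
        for p in ap: print(p,at_z(c,[p[1]/420,p[0]/560],.014)[:2].round(4))
E
```

```text
21.75 [ 0.5842 -0.0559  0.1811] toolx deg 136.21 zaxis [ 0.002 -0.    -1.   ] q [-0.14  0.11  1.83  0.    1.2  -0.94] F [ 0.1  0.3 -0.2] 0.6943853017251397
bottle scene 0.79 [ 0.5912 -0.0656  0.006 ]
clamp_bar scene 0.8 [ 0.5256 -0.0386  0.041 ]
bar_grip scene 0.77 [ 0.4937 -0.0287  0.111 ]
tray scene 0.93 [0.5024 0.3693 0.    ]
cap scene 0.89 [ 0.5781 -0.027   0.18  ]
bottle top 0.95 [ 0.5811 -0.0572  0.006 ]
clamp_bar top 0.69 [ 0.5227 -0.0511  0.041 ]
bar_grip top 0.55 [ 0.4993 -0.0333  0.111 ]
tray top 0.92 [0.5156 0.3523 0.    ]
cap top 0.69 [ 0.5893 -0.0526  0.18  ]
bottle wrist 0.91 [ 0.5837 -0.0601  0.006 ]
clamp_bar wrist 0.95 [ 0.5298 -0.0447  0.041 ]
bar_grip wrist 0.92 [ 0.5005 -0.0376  0.111 ]
cap wrist 0.78 [ 0.5886 -0.0585  0.18  ]
scene 0.92 [0.5854, 0.4524, 0.7182, 0.5531]
[329 204] [0.422  0.2971]
[355 191] [0.4337 0.4272]
[402 213] [0.6155 0.4056]
[379 230] [0.6125 0.2748]
top 0.97 [0.1888, 0.3962, 0.282, 0.5745]
[153 166] [0.6109 0.296 ]
[154 237] [0.4251 0.2901]
[104 238] [0.4232 0.4179]
[105 167] [0.6085 0.4205]
```

The cap is off (wrist force about zero) and the bottle and bar marks haven't moved. The tray centre is about (0.518,0.354), so I carry the cap there with the fingers turned along the tray's length.

>>> {"fn": "servo_tool", "kwargs": {"series": [[0, 0.1, 0.2, 0, 0, -0.02, 1], [-0.05, 0.3, 0.2, 0, 0, -0.04, 1], [-0.1, 0.55, 0.2, 0, 0, -0.06, 1], [-0.147, 0.8, 0.2, 0, 0, -0.086, 1], [-0.147, 0.91, 0.2, 0, 0, -0.086, 1]]}}

```text
time: 23.25
tool_pos: [0.5605, 0.0833, 0.21]
tcp_rot: [-1.552, -2.731, -0.001]
wrist_force: [0.6, -0.8, -0.0]
width: 0.702
grip_force: 48.9
```

>>> {"fn": "servo_tool", "kwargs": {"series": [[-0.04, 0.23, 0, 0, 0, -0.02, 1], [-0.08, 0.46, 0, 0, 0, -0.04, 1], [-0.12, 0.69, 0, 0, 0, -0.06, 1], [-0.147, 0.91, 0, 0, 0, -0.086, 1]]}}

```text
time: 23.65
tool_pos: [0.5393, 0.2182, 0.2098]
tcp_rot: [1.909, 2.495, -0.0]
wrist_force: [-0.1, 0.5, -0.4]
width: 0.698
grip_force: 48.9
```

>>> {"fn": "servo_tool", "kwargs": {"series": [[-0.04, 0.23, 0, 0, 0, -0.02, 1], [-0.08, 0.46, 0, 0, 0, -0.04, 1], [-0.12, 0.69, 0, 0, 0, -0.06, 1], [-0.147, 0.85, 0, 0, 0, -0.086, 1], [-0.147, 0.91, 0, 0, 0, -0.086, 1], [-0.147, 0.91, 0, 0, 0, -0.086, 1]]}}

```text
time: 24.25
tool_pos: [0.5174, 0.3544, 0.2095]
tcp_rot: [2.221, 2.221, -0.0]
wrist_force: [0.3, -0.7, -1.8]
width: 0.702
grip_force: 48.9
```

```bash
python3 look.py
python3 - <<'E'
from h import *
k=K("wrist");bot.read_camera("wrist")
for x in bot.mark_of("tray","wrist")[:1]: print(x["score"],at_z("wrist",x["at"],0,k).round(4))
m=bot.trace("tray","wrist")
if m:
    cs,_=cv2.findContours(m[0]["mask"].astype(np.uint8),0,2);ct=max(cs,key=cv2.contourArea)
    for p in cv2.approxPolyDP(cv2.convexHull(ct),8,True)[:,0]: print(p,at_z("wrist",[p[1]/420,p[0]/560],.014,k)[:2].round(4))
E
```

```text
24.25 [0.5174 0.3544 0.2095] toolx deg 90.0 zaxis [ 0.    -0.001 -1.   ] q [ 0.56  0.17  1.71 -0.    1.26  0.56] F [ 0.3 -0.7 -1.8] 0.7015812717756106
0.81 [0.5164 0.3568 0.    ]
[377 112] [0.6113 0.417 ]
[367 238] [0.6099 0.2904]
[187 237] [0.4228 0.2915]
[179 110] [0.4236 0.4188]
```

>>> {"fn": "servo_tool", "kwargs": {"series": [[0, 0, -0.2, 0, 0, 0, 1], [0, 0, -0.45, 0, 0, 0, 1], [0, 0, -0.7, 0, 0, 0, 1], [0, 0, -0.9, 0, 0, 0, 1], [0, 0, -1, 0, 0, 0, 1]]}}

```text
time: 24.9
tool_pos: [0.5156, 0.3509, 0.0564]
tcp_rot: [-2.226, -2.215, 0.008]
wrist_force: [-0.5, -0.5, -1.1]
width: 0.699
grip_force: 48.9
```

>>> {"fn": "servo_tool", "kwargs": {"series": [[0, 0, -0.1, 0, 0, 0, 1], [0, 0, -0.2, 0, 0, 0, 1], [0, 0, -0.28, 0, 0, 0, 1], [0, 0, -0.34, 0, 0, 0, 1], [0, 0, -0.36, 0, 0, 0, 1], [0, 0, -0.36, 0, 0, 0, 1], [0, 0, -0.36, 0, 0, 0, 1]]}}

```text
time: 25.6
tool_pos: [0.5178, 0.3542, 0.0065]
tcp_rot: [2.226, 2.217, 0.002]
wrist_force: [-0.5, 1.5, 0.2]
width: 0.696
grip_force: 48.9
```

Now about 10 mm above the floor. I lower slowly until contact.

>>> {"fn": "servo_tool", "kwargs": {"series": [[0, 0, -0.01, 0, 0, 0, 1], [0, 0, -0.02, 0, 0, 0, 1], [0, 0, -0.03, 0, 0, 0, 1], [0, 0, -0.04, 0, 0, 0, 1], [0, 0, -0.045, 0, 0, 0, 1], [0, 0, -0.05, 0, 0, 0, 1], [0, 0, -0.05, 0, 0, 0, 1]]}}

```text
time: 26.3
tool_pos: [0.5172, 0.3536, -0.0019]
tcp_rot: [-2.226, -2.217, 0.0]
wrist_force: [0.2, -0.2, 0.4]
width: 0.7
grip_force: 48.9
```

>>> {"fn": "servo_tool", "kwargs": {"series": [[0, 0, -0.006, 0, 0, 0, 1], [0, 0, -0.012, 0, 0, 0, 1], [0, 0, -0.018, 0, 0, 0, 1], [0, 0, -0.018, 0, 0, 0, 1]]}}

```text
time: 26.7
tool_pos: [0.5175, 0.3535, -0.0033]
tcp_rot: [2.225, 2.217, -0.001]
wrist_force: [-1.6, -2.6, 6.0]
width: 0.7
grip_force: 49.7
```

Contact at 6 N. I release gently and rise straight up.

>>> {"fn": "servo_tool", "kwargs": {"series": [[0, 0, 0.003, 0, 0, 0, 1], [0, 0, 0.003, 0, 0, 0, 0.25], [0, 0, 0.003, 0, 0, 0, 0.15], [0, 0, 0.003, 0, 0, 0, 0.05], [0, 0, 0.003, 0, 0, 0, 0], [0, 0, 0.003, 0, 0, 0, 0], [0, 0, 0.003, 0, 0, 0, 0], [0, 0, 0.003, 0, 0, 0, 0]], "newtons": 20}}

```text
time: 27.5
tool_pos: [0.5172, 0.3537, -0.004]
tcp_rot: [-2.226, -2.217, 0.0]
wrist_force: [0.2, -0.4, -0.0]
width: 1.006
grip_force: 0.0
```

>>> {"fn": "servo_tool", "kwargs": {"series": [[0, 0, 0.05, 0, 0, 0, 0], [0, 0, 0.15, 0, 0, 0, 0], [0, 0, 0.3, 0, 0, 0, 0], [0, 0, 0.6, 0, 0, 0, 0], [0, 0, 0.9, 0, 0, 0, 0], [0, 0, 1, 0, 0, 0, 0], [0, 0, 1, 0, 0, 0, 0], [0, 0, 1, 0, 0, 0, 0]]}}

```text
time: 28.3
tool_pos: [0.5169, 0.3535, 0.1459]
tcp_rot: [-2.226, -2.217, 0.0]
wrist_force: [-0.0, -0.3, -0.2]
width: 0.998
grip_force: 0.0
```

```bash
python3 look.py
python3 - <<'E'
from h import *
k=K("wrist")
Z=dict(cap=.003,tray=0,bottle=.006,clamp_bar=.041,bar_grip=.111,reagent=0,beaker=0,dish_stack=0)
for c in("wrist","top","scene"):
    im=bot.read_camera(c); cv2.imwrite(f"pics/y_{c}.png",im[:,:,::-1])
    for n in Z:
        for x in bot.mark_of(n,c)[:1]: print(n,c,round(x["score"],2),at_z(c,x["at"],Z[n],k if c=="wrist" else None).round(4))
m=bot.trace("cap","wrist")
if m:
    cs,_=cv2.findContours(m[0]["mask"].astype(np.uint8),0,1);e=cv2.fitEllipse(max(cs,key=len));print(e,at_z("wrist",[e[0][1]/420,e[0][0]/560],.03,k).round(4))
E
```

```text
28.3 [0.5169 0.3535 0.1459] toolx deg 89.77 zaxis [-0. -0. -1.] q [ 0.56  0.22  1.78 -0.    1.15  0.56] F [-0.  -0.3 -0.2] 0.9983886038444938
cap wrist 0.74 [0.5194 0.352  0.003 ]
cap top 0.6 [0.5258 0.3586 0.003 ]
tray top 0.64 [0.5175 0.3553 0.    ]
bottle top 0.74 [ 0.5821 -0.0504  0.006 ]
clamp_bar top 0.93 [ 0.5281 -0.0407  0.041 ]
bar_grip top 0.93 [ 0.4998 -0.0285  0.111 ]
reagent top 0.74 [0.6113 0.0629 0.    ]
beaker top 0.69 [ 0.5716 -0.1747  0.    ]
dish_stack top 0.91 [ 0.424  -0.1507  0.    ]
cap scene 0.83 [0.5088 0.3634 0.003 ]
tray scene 0.71 [0.4989 0.361  0.    ]
clamp_bar scene 0.86 [ 0.5274 -0.0498  0.041 ]
bar_grip scene 0.87 [ 0.5023 -0.0308  0.111 ]
reagent scene 0.85 [0.6159 0.0628 0.    ]
beaker scene 0.61 [ 0.5783 -0.1817  0.    ]
dish_stack scene 0.71 [ 0.4189 -0.1502  0.    ]
((279.40606689453125, 195.18960571289062), (79.28121948242188, 81.51982879638672), 176.2088165283203) [0.5179 0.3538 0.03  ]
```

Run:
```python
from h import *
bot.read_camera("top");bot.read_camera("scene")
for n in("bar_grip","clamp_bar","bottle"):
    rs=[ray(c,bot.mark_of(n,c)[0]["at"]) for c in("top","scene") if bot.mark_of(n,c)]
    if len(rs)==2: print(n,tri(rs).round(4))
# scene tab tops: same tool reads before (scene0) vs now, brightest blob rows via template of the tab
import cv2
a=cv2.imread("pics/scene0.png");b=cv2.imread("pics/y_scene.png")
y=np.radians(-13.6);c,s=np.cos(y),np.sin(y);H=np.array([.540,-.0465])
def tab(x,yy,z): return proj("scene",[H[0]+c*x-s*yy,H[1]+s*x+c*yy,z])
p0,p1=tab(-.088,0,.111),tab(-.040,0,.111);print(p0,p1)
u,v=p0.round().astype(int);T=a[v-16:v+14,u-12:u+12]
r=cv2.matchTemplate(b,T,cv2.TM_CCOEFF_NORMED);u1,v1=p1.round().astype(int)
w=r[v1-26:v1-5,u1-22:u1-1];_,mx,_,l=cv2.minMaxLoc(w)
print("match",mx,"moved",l[0]+u1-22+12-u,l[1]+v1-26+16-v,"expected",p1-p0,"per +5mm z",tab(-.04,0,.116)-p1)
```

```text
bar_grip [ 0.4977 -0.0349  0.1103]
clamp_bar [ 0.5338 -0.0429  0.0481]
bottle [ 0.5967 -0.1416  0.0714]
[265.40861103 221.97851106] [276.35531094 231.08958203]
match 0.6479905843734741 moved 6 4 expected [10.94669992  9.11107096] per +5mm z [ 0.02669164 -1.75308402]
```

```bash
python3 -c "
from workcell import bot
print(bot.finish_job())"
```

```text
the job is handed in; nothing more can be done
None
```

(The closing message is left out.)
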